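Find the loose bearing bolt on the countershaft and hold its dust cap open

TASK

One of the three hexagon bolts of the countershaft on the bench is loose: tap the bolts from above, without hammering, until you find the one that sinks. Then take the dust cap of the bearing directly behind that bolt by its tab, lift it about half-way to upright (45 degrees), and finish while still holding it open there in the gripper. Keep the other two caps shut, open no cap before its bolt has been found loose, and leave everything else on the bench where it lies.

Things in the scene. Friction and masses are not known exactly. Their poses are not given: they have to be found in the camera images.
- countershaft: Fixed machine: green sole plate 170 x 350 x 28 mm carrying three bearing housings 110 mm apart along its y axis (numbers 1, 2, 3 at y = +110, 0, -110 mm), with a steel shaft through them along y and aluminium pulleys between. Origin under the plate on the bench, level with the middle bearing; x runs from the bolts (x = -78 mm) to the hinges (x = +33 mm), away from the robot when yaw is 0; z up. The housings are 50 mm wide and stand 74 mm above the bench.
- bolt_1_top (a point): Centre of the flat top of bolt 1: steel hexagon head 24 mm across flats and 14 mm high (flange 30 mm across), on a short black rubber bush in front of bearing 1, upright at x = -78, y = +110 mm of the countershaft; top 57 mm above the bench when not sunk. All three look alike.
- bolt_1 (a joint): How far bolt 1 has sunk, m: 0 at the start. Two bolts are tight and give less than 2 mm; the loose one slides down 10 mm under about 2 N and stays down. Which is loose differs from run to run and cannot be seen before tapping.
- bolt_2_top (a point): Centre of the flat top of bolt 2: steel hexagon head 24 mm across flats and 14 mm high (flange 30 mm across), on a short black rubber bush in front of bearing 2, upright at x = -78, y = 0 mm of the countershaft; top 57 mm above the bench when not sunk. All three look alike.
- bolt_2 (a joint): How far bolt 2 has sunk, m: 0 at the start. Two bolts are tight and give less than 2 mm; the loose one slides down 10 mm under about 2 N and stays down. Which is loose differs from run to run and cannot be seen before tapping.
- bolt_3_top (a point): Centre of the flat top of bolt 3: steel hexagon head 24 mm across flats and 14 mm high (flange 30 mm across), on a short black rubber bush in front of bearing 3, upright at x = -78, y = -110 mm of the countershaft; top 57 mm above the bench when not sunk. All three look alike.
- bolt_3 (a joint): How far bolt 3 has sunk, m: 0 at the start. Two bolts are tight and give less than 2 mm; the loose one slides down 10 mm under about 2 N and stays down. Which is loose differs from run to run and cannot be seen before tapping.
- cap_1_tab (a point): Lift tab of dust cap 1: upright steel fin 22 mm (x) by 12 mm (y, pinch across this) by 38 mm high, at the front edge of the cap, nothing beneath its front half but the sole plate; the point is on its centre line 17 mm below its upper end, x = -30, y = +110, z = 97 mm of the countershaft when shut. Axes turn with the cap; parallel to the countershaft's when shut.
- cap_1_hinge (a point): Middle of the hinge axis of dust cap 1 (axis along the countershaft's y), x = 33, y = +110, z = 77 mm of the countershaft; from it the tab point lies 63 mm towards the bolts and 20 mm up when the cap is shut.
- cap_1 (a joint): Opening of dust cap 1 (steel plate 50 x 46 x 6 mm lying on bearing housing 1, 0.14 kg), rad: 0 shut, grows as the tab goes up and back, stop at 1.25; freely hinged, so it falls shut when let go.
- cap_2_tab (a point): Lift tab of dust cap 2: upright steel fin 22 mm (x) by 12 mm (y, pinch across this) by 38 mm high, at the front edge of the cap, nothing beneath its front half but the sole plate; the point is on its centre line 17 mm below its upper end, x = -30, y = 0, z = 97 mm of the countershaft when shut. Axes turn with the cap; parallel to the countershaft's when shut.
- cap_2_hinge (a point): Middle of the hinge axis of dust cap 2 (axis along the countershaft's y), x = 33, y = 0, z = 77 mm of the countershaft; from it the tab point lies 63 mm towards the bolts and 20 mm up when the cap is shut.
- cap_2 (a joint): Opening of dust cap 2 (steel plate 50 x 46 x 6 mm lying on bearing housing 2, 0.14 kg), rad: 0 shut, grows as the tab goes up and back, stop at 1.25; freely hinged, so it falls shut when let go.
- cap_3_tab (a point): Lift tab of dust cap 3: upright steel fin 22 mm (x) by 12 mm (y, pinch across this) by 38 mm high, at the front edge of the cap, nothing beneath its front half but the sole plate; the point is on its centre line 17 mm below its upper end, x = -30, y = -110, z = 97 mm of the countershaft when shut. Axes turn with the cap; parallel to the countershaft's when shut.
- cap_3_hinge (a point): Middle of the hinge axis of dust cap 3 (axis along the countershaft's y), x = 33, y = -110, z = 77 mm of the countershaft; from it the tab point lies 63 mm towards the bolts and 20 mm up when the cap is shut.
- cap_3 (a joint): Opening of dust cap 3 (steel plate 50 x 46 x 6 mm lying on bearing housing 3, 0.14 kg), rad: 0 shut, grows as the tab goes up and back, stop at 1.25; freely hinged, so it falls shut when let go.
- collar: Bystander: loose steel ring 34 mm across, 10 mm high, on the sole plate between bolts 1 and 2; origin under its centre.
- washer: Bystander: loose dark steel washer 30 mm across, 6 mm high, on the sole plate between bolts 2 and 3; origin under its centre.
- wrench: Bystander: steel wrench lying on the bench in front of the machine, handle along its own x; origin under its middle.
- glue_jar: Bystander: white jar 60 mm across, 80 mm high, on the bench left of the machine; origin under its centre.
- offcut: Bystander: wooden block 90 x 50 x 30 mm right of the machine; origin under its centre.
- spool: Bystander: turned wooden spool 48 mm across, 44 mm high, standing right of the machine, towards the robot; origin under its centre.

How it is judged:
By the outcome, as a careful person would: the job done as asked, in the order asked, and still so for the second after the job is handed in, while the arm keeps its last pose, push and grip.
It also fails if it takes over 50 s, if anything falls off the work surface, if the arm or the gripper's body presses on something with over 40 N, if the wrist force passes 120 N, or if a joint passes its speed limit or range.

ROBOT

A 6-joint arm with a two-finger parallel gripper is mounted at the origin on the work surface. World frame = base frame: x ahead of the robot, y to its left, z up, the work surface at z = 0. Lengths are in m, angles in degrees, forces in N, time in s.
With the tool pointing down it reaches from about 0.35 to 0.875 m from the base axis. Payload 4.2 kg.
Tool frame: the origin (TCP) lies on the centre line of the jaws, within the pads' length; the fingertips stand 8 mm ahead of it and the grasp point (between the pads) lies 11 mm behind it; z points along the fingers, y is the direction in which the jaws open and shut (so a half turn about z gives the same grasp; the last joint's range is limited). The gripper opens to 87 mm and grips with 3 to 60 N. Pads are 19 mm wide; open, the fingers measure 117 mm over their backs; the gripper's body (75 mm by 190 mm) begins 51 mm behind the grasp point.
Start: joints at [78.988, 22.042, 0.453, 0, -68.411, -14.817], TCP at [0.272, 0.563, 0.231] pointing down, gripper open.
Joint ranges: [-179.83, 179.83], [-69.29, 118.12], [-61.27, 80.66], [-181.25, 117.63], [-171.15, -9.14], [-177.46, 177.46]. Speed limits (degrees/s): [159.86, 159.86, 180, 180, 180, 180].

INTERFACE

Orientations are given as a 3x3 rotation matrix whose columns are the frame's x, y, z axes.
In Python, from station import sense, capture, finish_job, recognise gives the robot as it stands.
- The arm moves only by the tool apply_moves, never from a script. Its argument "plan" is a list that holds one entry, the list of rows, each a list of 7 numbers: the opening in per cent of the stroke, from 0 (shut) to 100 (fully open), then the shift along the world's x, y, z in units of 25 mm (1.0 is 25 mm), then the turn, a rotation vector about the world's x, y, z in rad. A call has 1 to 12 rows; each row shifts and turns the pose as measured when the row begins; what a row does not reach is not made up. A row lasts 1/12 s, in which the tool goes at most 41.7 mm and 7.16 degrees, less where a joint would pass 70% of its speed; a pose out of reach is approached as far as the arm can. A call is refused whole if a number of a shift passes 1 or a number of a turn 0.125, either way. A call with a gripper value outside its range is refused whole. The fingers move at their own pace and stop on an object; the grip force is fixed at half the most. Time passes only in rows, so rows that do not move let the fingers close. It gives the time, the measured TCP pose, the force and the opening at its end, in the units of the state.
- sense(): the state, without advancing time (a new reading comes with each control period).
- capture(name): name is "side" or "top" or "wrist"; returns a dict with "pixels" (400x640x3 uint8, red, green, blue), "depth" (400x640 float32, m along the optical axis (not along the pixel's ray), 0 where there is no reading), "mtx" (3x3 intrinsics, pixels), "R" (3x3) and "t" (3): a world point X has camera coordinates R X + t; the wrist camera has in their place "mount" (4x4, takes a point from camera to tool coordinates, whose origin is the TCP and whose axes are the flange's). Camera axes: x right, y down, z forward; pixel columns grow to the right and rows downward; lengths in m; the calibration is good to about 2 mm. A picture is of the moment at which its call begins: read the wrist's pose just before it.
- finish_job(): hands the job in, once; it reports no verdict.
Trained networks look in a picture, given as the dict that the camera call returned (one of the last four; its "shot" number tells which), for a name from the list of things; names that differ only in an ending like _2 or _b are one class to them, and where a whole thing is asked for, a point or a joint stands for the part that bears it (a point fixed in the world has none). Each returns a list of dicts, best first, with "score" (0 to 1); they miss things now and then, are a little off and sometimes report something else, mostly with a low value. They report only what shows in the picture. A call takes as long as a camera call.
- recognise(label, picture): "at" ([x, y, z] in m, in the coordinates of the camera as it stood for that picture, good to about 4 mm: the middle of the surface that is visible of it).
The state is a dict: "time_s": time; "joints": joint angles; "joint_velocities": joint speeds; "effort": joint torques, N m; "tcp_pos": TCP position; "ee_rot": TCP orientation; "wrist_force": force on the tool from outside, world axes, zero at the start; "moment": the same for the moment, N m; "gripper_width": opening from 0.0 (shut) to 1.0 (fully open).
Only numpy, scipy, OpenCV 4.12 (cv2) and the standard library are available. Lean on these libraries where they do the work, as an engineer would, in place of code of your own. Each camera call takes 0.05 s, during which the arm holds its last target.

## Working session

There is one attempt and no reset: what is moved stays moved. The work goes in short steps, Python scripts to look and compute and a tool call to move; the robot and the scene stay as the last step left them, time stands still between calls to the robot, and variables do not carry over. Pictures are saved under pics/ and viewed, and the job is handed in when it is done.

Besides the shell and the picture viewer there is one more tool, called after ">>>" as name(argument=value, ...) on one line, values as JSON. apply_moves: Moves the arm, as the interface text tells. Its arguments: {"type":"object","properties":{"plan":{"type":"array","items":{"type":"array","items":{"type":"array","items":{"type":"number"}}}}},"required":["plan"]}

```bash
mkdir -p pics; ls
cat > h.py <<'E'
import numpy as np,cv2
from station import sense,capture,finish_job,recognise
def save(d,n): cv2.imwrite(f'pics/{n}.png',d['pixels'][:,:,::-1])
def w(d,p): return d['R'].T@(np.array(p)-d['t'])
def px(d,X):
    c=d['R']@np.array(X)+d['t']; u=d['mtx']@c; return u[:2]/u[2]
E
python3 - <<'E'
from h import *
s=sense();print(s['time_s'],s['tcp_pos'],np.round(s['ee_rot'],3),s['gripper_width'])
for c in ['top','side']:
    d=capture(c);save(d,c+'0')
    for l in ['bolt_1_top','cap_1_tab','cap_1_hinge','countershaft','collar','washer','wrench','glue_jar','spool','offcut']:
        try:
            r=recognise(l,d)
        except Exception as e: print(l,e);continue
        for q in r[:4]: print(c,l,round(q['score'],2),np.round(w(d,q['at']),4),px(d,w(d,q['at'])).round())
print(sense()['time_s'])
E
```

```text
pics
0.0 [0.27200207 0.56204817 0.22943931] [[ 0.9   -0.436 -0.001]
 [-0.436 -0.9   -0.002]
 [ 0.     0.002 -1.   ]] 0.9961984398771321
top bolt_1_top 0.73 [0.5187 0.2308 0.0764] [247. 232.]
top cap_1_tab 0.71 [ 0.4241 -0.0541  0.0052] [359. 267.]
top cap_1_tab 0.59 [0.5635 0.0838 0.0839] [305. 213.]
top cap_1_tab 0.35 [ 0.4982 -0.04    0.0557] [355. 239.]
top cap_1_hinge 0.76 [ 0.5574 -0.0291  0.0263] [349. 216.]
top collar 0.38 [0.4963 0.0223 0.0369] [330. 240.]
top washer 0.43 [ 0.5063 -0.0912  0.0327] [374. 236.]
top washer 0.25 [ 0.5519 -0.0264  0.0311] [349. 218.]
top wrench 0.88 [ 0.4245 -0.0527  0.0065] [359. 267.]
top glue_jar 0.71 [0.5208 0.2295 0.0784] [247. 231.]
top glue_jar 0.31 [ 0.5546 -0.0269  0.0311] [349. 217.]
top spool 0.53 [ 0.5104 -0.2652  0.043 ] [442. 233.]
top offcut 0.77 [ 0.6372 -0.2674  0.0296] [440. 185.]
top offcut 0.57 [0.518  0.2303 0.0758] [247. 232.]
side bolt_1_top 0.56 [0.4835 0.0684 0.0581] [268. 210.]
side cap_1_tab 0.63 [0.5579 0.0755 0.08  ] [299. 190.]
side cap_1_hinge 0.81 [ 0.5437 -0.0699  0.0291] [325. 254.]
side countershaft 0.74 [ 0.5495
[... 158 characters left out ...]
ollar 0.71 [0.4993 0.0159 0.0389] [286. 231.]
side collar 0.66 [ 0.5921 -0.1408  0.0837] [366. 250.]
side collar 0.55 [0.517  0.2202 0.0545] [257. 168.]
side collar 0.33 [ 0.5028 -0.2775  0.046 ] [360. 340.]
side washer 0.7 [ 0.5069 -0.0902  0.032 ] [312. 267.]
side washer 0.39 [ 0.4969 -0.0424  0.0606] [296. 242.]
side wrench 0.75 [ 0.425  -0.0662  0.0051] [268. 283.]
side glue_jar 0.59 [0.5166 0.2213 0.0568] [257. 166.]
side glue_jar 0.53 [ 0.6367 -0.2767  0.0292] [427. 315.]
side spool 0.97 [ 0.5032 -0.2735  0.0427] [359. 339.]
side spool 0.74 [ 0.5068 -0.0883  0.033 ] [312. 266.]
side offcut 0.8 [ 0.6348 -0.2785  0.0298] [427. 316.]
side offcut 0.18 [0.5013 0.0209 0.0366] [286. 230.]
1.1
```

Run:
```python
import cv2
for c,(x0,y0,x1,y1) in {'top0':(230,130,470,290),'side0':(230,140,450,340)}.items():
    i=cv2.imread(f'pics/{c}.png')[y0:y1,x0:x1]
    cv2.imwrite(f'pics/{c}c.png',cv2.resize(i,None,fx=3,fy=3,interpolation=cv2.INTER_CUBIC)[:600,:800])
```

```text
(no output)
```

View pics/top0c.png

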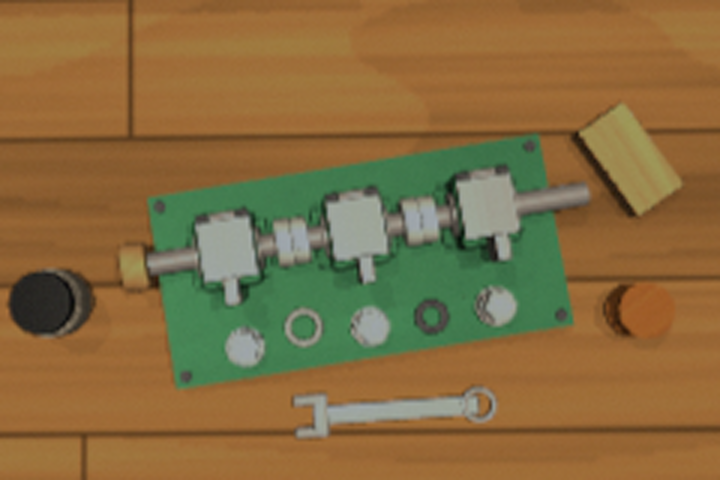

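View pics/side0c.png

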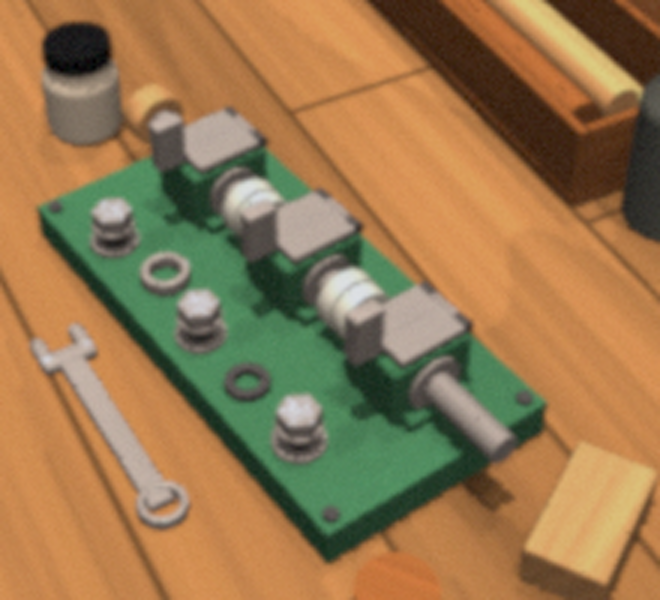

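```bash
cat >> h.py <<'E'
def cloud(d):
    v,u=np.mgrid[0:400,0:640]; z=d['depth']; K=d['mtx']
    P=np.stack([(u-K[0,2])/K[0,0]*z,(v-K[1,2])/K[1,1]*z,z],-1)
    W=(P-d['t'])@d['R']; W[z==0]=np.nan
    return W
E
python3 - <<'E'
from h import *
for c in ['top','side']:
    d=capture(c);W=cloud(d);np.save(c,W)
    p=d['pixels'].astype(int); g=(p[...,1]>p[...,0]+15)&(p[...,1]>p[...,2]+5)
    m=g&(abs(W[...,2]-.028)<.008)&(W[...,0]>.3)&(W[...,0]<.8)
    pts=W[m]; print(c,m.sum(),np.median(pts[:,2])); print(cv2.minAreaRect(pts[:,:2].astype(np.float32)))
    X=W[...,0];Y=W[...,1];Z=W[...,2]
    for n,lo,hi in [('bolt',.05,.066),('tab',.105,.13),('cap',.074,.09)]:
        m=(Z>lo)&(Z<hi)&(X>.42)&(X<.7)&(abs(Y)<.22)
        k,l,st,ce=cv2.connectedComponentsWithStats(m.astype(np.uint8),connectivity=4)
        for i in range(1,k):
            if st[i,4]>12: print(n,st[i,4],W[l==i].mean(0).round(4))
E
```

```text
top 5382 0.028150586169139357
((0.5567095279693604, -0.027928560972213745), (0.1687374711036682, 0.34961193799972534), 8.62840461730957)
bolt 169 [ 0.5888 -0.0813  0.0593]
bolt 178 [ 0.6057 -0.1909  0.058 ]
bolt 28 [0.588  0.0323 0.0617]
bolt 74 [0.5658 0.0185 0.0591]
bolt 44 [0.567  0.0514 0.0588]
bolt 21 [0.5684 0.1668 0.0606]
bolt 156 [0.5528 0.1383 0.0583]
bolt 32 [0.5206 0.2159 0.0546]
bolt 82 [ 0.5149 -0.1447  0.0569]
bolt 81 [ 0.4984 -0.0362  0.0569]
bolt 80 [0.4816 0.0723 0.0566]
tab 50 [ 0.5624 -0.1371  0.1126]
tab 47 [ 0.5457 -0.0288  0.1128]
tab 45 [0.5294 0.0795 0.1128]
cap 438 [ 0.5999 -0.1309  0.0809]
cap 433 [ 0.5834 -0.0234  0.0809]
cap 436 [0.5663 0.0848 0.0809]
cap 23 [0.5219 0.2171 0.0798]
side 5910 0.02804658694667564
((0.5555615425109863, -0.028116151690483093), (0.17084728181362152, 0.35203731060028076), 8.623899459838867)
bolt 70 [0.5199 0.2162 0.0563]
bolt 105 [0.5468 0.1574 0.0589]
bolt 238 [0.5564 0.0562 0.0587]
bolt 112 [0.4817 0.0705 0.0559]
bolt 297 [ 0.5736 -0.0571  0.0588]
bolt 131 [ 0.4987 -0.0382  0.0565]
bolt 508 [ 0.5977 -0.1766  0.0578]
bolt 161 [ 0.5148 -0.1468  0.0563]
tab 70 [0.5287 0.0775 0.1108]
tab 80 [ 0.5453 -0.0312  0.1113]
tab 97 [ 0.5615 -0.1398  0.1113]
cap 33 [0.5207 0.2173 0.0783]
cap 457 [0.5644 0.0803 0.0808]
cap 527 [ 0.5812 -0.0286  0.0809]
cap 626 [ 0.5987 -0.1367  0.0809]
```

>>> apply_moves(plan=[[[0, 0.4, -1, 0, 0, 0, 0.05], [0, 0.4, -1, 0, 0, 0, 0.05], [0, 0.4, -1, 0, 0, 0, 0.05], [0, 0.4, -1, 0, 0, 0, 0.05], [0, 0.4, -1, 0, 0, 0, 0.05], [0, 0.4, -1, 0, 0, 0, 0.05], [0, 0.4, -1, 0, 0, 0, 0.05], [0, 0.4, -1, 0, 0, 0, 0.05], [0, 0.4, -1, 0, 0, 0, 0.05], [0, 0.4, -1, 0, 0, 0, 0.05], [0, 0.4, -1, 0, 0, 0, 0.05], [0, 0.4, -1, 0, 0, 0, 0.05]]])

```text
time_s: 2.2
tcp_pos: [0.3937, 0.2537, 0.2303]
ee_rot: [[0.982, 0.187, 0.002], [0.187, -0.982, 0.003], [0.002, -0.003, -1.0]]
wrist_force: [1.5, 0.2, -0.2]
gripper_width: 0.17
```

>>> apply_moves(plan=[[[0, 0.43, -0.9, 0, 0, 0, -0.02], [0, 0.43, -0.9, 0, 0, 0, -0.017], [0, 0.43, -0.9, 0, 0, 0, 0], [0, 0.43, -0.9, 0, 0, 0, 0], [0, 0.43, -0.9, -0.5, 0, 0, 0], [0, 0.43, -0.9, -0.8, 0, 0, 0], [0, 0.43, -0.9, -0.9, 0, 0, 0], [0, 0.2, -0.5, -0.9, 0, 0, 0], [0, 0, 0, 0, 0, 0, 0], [0, 0, 0, 0, 0, 0, 0]]])

```text
time_s: 3.03
tcp_pos: [0.4793, 0.0712, 0.155]
ee_rot: [[0.989, 0.146, 0.013], [0.146, -0.989, 0.009], [0.014, -0.007, -1.0]]
wrist_force: [0.8, 0.6, 0.1]
gripper_width: 0.002
```

>>> apply_moves(plan=[[[0, 0, 0, -0.6, -0.009, 0.013, 0], [0, 0, 0, -0.6, 0, 0, 0], [0, 0, 0, -0.6, 0, 0, 0], [0, 0, 0, -0.5, 0, 0, 0], [0, 0, 0, -0.3, 0, 0, 0], [0, 0, 0, -0.2, 0, 0, 0], [0, 0, 0, 0, 0, 0, 0], [0, 0, 0, 0, 0, 0, 0]]])

```text
time_s: 3.7
tcp_pos: [0.4849, 0.0787, 0.0919]
ee_rot: [[0.988, 0.154, 0.017], [0.154, -0.988, 0.007], [0.018, -0.004, -1.0]]
wrist_force: [0.2, 0.9, 1.2]
gripper_width: 0.005
```

>>> apply_moves(plan=[[[0, -0.2, -0.3, -0.2, -0.01, 0.017, -0.008], [0, 0, 0, -0.2, 0, 0, 0], [0, 0, 0, 0, 0, 0, 0], [0, 0, 0, 0, 0, 0, 0]]])

```text
time_s: 4.03
tcp_pos: [0.4808, 0.0715, 0.0834]
ee_rot: [[0.989, 0.146, 0.003], [0.146, -0.989, -0.002], [0.003, 0.003, -1.0]]
wrist_force: [-0.6, 0.5, 0.1]
gripper_width: 0.004
```

Run:
```python
from h import *
s=sense();print(s['joints'],s['joint_velocities'],s['tcp_pos'],s['wrist_force'])
d=capture('side');save(d,'s1');cv2.imwrite('pics/s1c.png',cv2.resize(d['pixels'][100:300,200:440,::-1],None,fx=3,fy=3))
```

```text
[ 27.77811733  18.32698494 -30.09407954   0.30234986 -41.48423291
  70.41258235] [-0.22499783  0.17037841 -0.29588202 -0.05090818  0.38433052 -0.04298479] [0.4807821  0.07146222 0.08342255] [-0.58813832  0.54197985  0.08714149]
```

View pics/s1c.png

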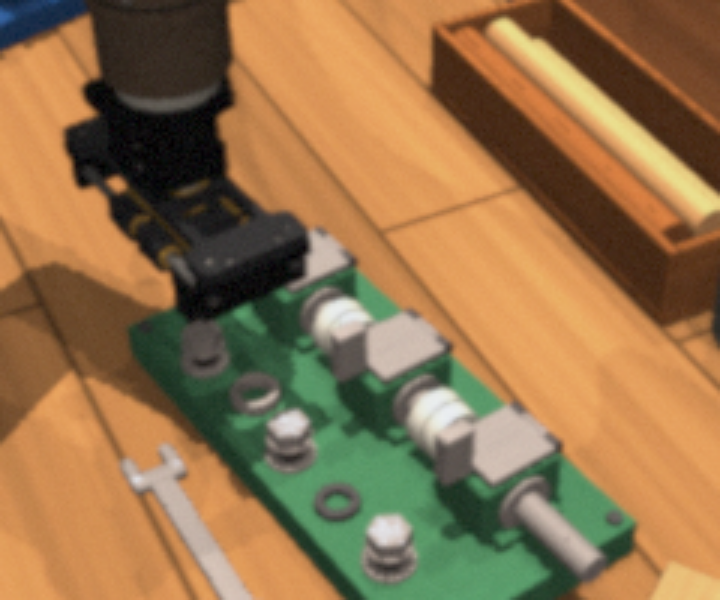

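The picture shows the closed fingers just over bolt 1 (at about (205,340) in the crop) and clear of tab 1. I'll come down slowly.

>>> apply_moves(plan=[[[0, -0.08, 0, -0.2, 0, 0.003, 0], [0, 0, 0, -0.2, 0, 0, 0], [0, 0, 0, -0.15, 0, 0, 0], [0, 0, 0, -0.1, 0, 0, 0], [0, 0, 0, -0.1, 0, 0, 0]]])

```text
time_s: 4.5
tcp_pos: [0.4793, 0.0715, 0.0644]
ee_rot: [[0.989, 0.147, 0.002], [0.147, -0.989, -0.002], [0.001, 0.002, -1.0]]
wrist_force: [-10.4, 1.6, 32.4]
gripper_width: 0.009
```

>>> apply_moves(plan=[[[0, 0, 0, 0.4, 0, 0, 0], [0, 0, 0, 0.4, 0, 0, 0], [0, 0.08, -0.4, 0.4, 0, 0, 0], [0, 0.15, -1, 0, 0, 0, 0], [0, 0.15, -1, 0, 0, 0, 0], [0, 0.15, -1, 0, 0, 0, 0], [0, 0.1, -0.7, 0, 0, 0, 0], [0, 0, 0, 0, 0, 0, 0], [0, 0, 0, 0, 0, 0, 0]]])

```text
time_s: 5.25
tcp_pos: [0.4963, -0.034, 0.0944]
ee_rot: [[0.988, 0.151, 0.002], [0.151, -0.988, -0.003], [0.001, 0.004, -1.0]]
wrist_force: [-0.3, 0.8, 0.0]
gripper_width: 0.003
```

Run:
```python
from h import *
print(sense()['tcp_pos'],sense()['wrist_force'])
for c in ['side','top']:
    d=capture(c);save(d,c+'2');W=cloud(d)
    X=W[...,0];Y=W[...,1];Z=W[...,2]
    for b in [(.4819,.0716),(.4984,-.0372),(.5149,-.146)]:
        m=(np.hypot(X-b[0],Y-b[1])<.009)&(Z>.04)&(Z<.067)
        print(c,b,m.sum(),np.median(Z[m]) if m.sum() else 0)
```

```text
[ 0.49629293 -0.03396183  0.09440093] [-0.2799564   0.78551399  0.04926802]
side (0.4819, 0.0716) 47 0.05663846937691111
side (0.4984, -0.0372) 48 0.05693656394668166
side (0.5149, -0.146) 58 0.05706569006672556
top (0.4819, 0.0716) 0 0
top (0.4984, -0.0372) 0 0
top (0.5149, -0.146) 3 0.0583655317846703
```

Bolt 1 stayed at 57 mm under about 30 N, so it is tight. Next is bolt 2, touched more gently.

>>> apply_moves(plan=[[[0, 0, -0.14, -0.3, 0, 0, -0.005], [0, 0, 0, -0.3, 0, 0, 0], [0, 0, 0, -0.2, 0, 0, 0], [0, 0, 0, -0.1, 0, 0, 0], [0, 0, 0, 0, 0, 0, 0], [0, 0, 0, 0, 0, 0, 0]]])

```text
time_s: 5.85
tcp_pos: [0.4954, -0.0339, 0.0685]
ee_rot: [[0.988, 0.153, -0.0], [0.153, -0.988, -0.004], [-0.001, 0.004, -1.0]]
wrist_force: [0.3, 0.1, 0.9]
gripper_width: 0.009
```

>>> apply_moves(plan=[[[0, 0, -0.1, -0.06, 0, 0, 0], [0, 0, 0, -0.06, 0, 0, 0], [0, 0, 0, -0.06, 0, 0, 0], [0, 0, 0, -0.06, 0, 0, 0]]])

```text
time_s: 6.18
tcp_pos: [0.4959, -0.0362, 0.0647]
ee_rot: [[0.988, 0.155, 0.0], [0.155, -0.988, -0.004], [-0.0, 0.004, -1.0]]
wrist_force: [-6.3, 2.7, 18.5]
gripper_width: 0.004
```

Bolt 2 takes 18 N and sinks less than 1 mm, so it is tight. Now bolt 3, which I'll test as well rather than assume.

>>> apply_moves(plan=[[[0, 0, 0, 0.4, 0, 0, 0], [0, 0, 0, 0.4, 0, 0, 0], [0, 0.08, -0.4, 0.4, 0, 0, -0.005], [0, 0.15, -1, 0, 0, 0, 0], [0, 0.15, -1, 0, 0, 0, 0], [0, 0.15, -1, 0, 0, 0, 0], [0, 0.13, -0.8, 0, 0, 0, 0], [0, 0, -0.1, -0.3, 0, 0, 0], [0, 0, 0, -0.3, 0, 0, 0], [0, 0, 0, -0.2, 0, 0, 0], [0, 0, 0, -0.1, 0, 0, 0], [0, 0, 0, 0, 0, 0, 0]]])

```text
time_s: 7.18
tcp_pos: [0.5138, -0.1465, 0.074]
ee_rot: [[0.988, 0.153, 0.007], [0.153, -0.988, -0.004], [0.006, 0.005, -1.0]]
wrist_force: [0.6, 0.0, -0.3]
gripper_width: 0.006
```

>>> apply_moves(plan=[[[0, -0.05, 0, -0.15, 0, 0.007, 0], [0, 0, 0, -0.06, 0, 0, 0], [0, 0, 0, -0.06, 0, 0, 0], [0, 0, 0, -0.06, 0, 0, 0], [0, 0, 0, -0.06, 0, 0, 0], [0, 0, 0, -0.06, 0, 0, 0], [0, 0, 0, -0.06, 0, 0, 0]]])

```text
time_s: 7.77
tcp_pos: [0.5126, -0.144, 0.0608]
ee_rot: [[0.987, 0.158, -0.001], [0.158, -0.987, -0.004], [-0.001, 0.004, -1.0]]
wrist_force: [-0.2, 0.9, 0.9]
gripper_width: 0.008
```

>>> apply_moves(plan=[[[0, -0.1, 0, -0.06, 0, 0, 0], [0, 0, 0, -0.06, 0, 0, 0], [0, 0, 0, -0.06, 0, 0, 0], [0, 0, 0, -0.06, 0, 0, 0]]])

```text
time_s: 8.1
tcp_pos: [0.511, -0.144, 0.0553]
ee_rot: [[0.987, 0.158, 0.002], [0.158, -0.987, -0.004], [0.001, 0.005, -1.0]]
wrist_force: [-4.3, 3.1, 17.2]
gripper_width: 0.006
```

>>> apply_moves(plan=[[[0, 0, 0, 0.4, 0, 0, 0], [0, 0, 0, 0.8, 0, 0, 0], [40, 0, 0, 1, 0, 0, 0], [40, 0, 0, 1, 0, 0, -0.005], [40, 0.3, 0.1, 1, 0, 0, 0], [40, 0.8, 0.1, 0, 0, 0, 0], [40, 0.6, 0, 0, 0, 0, 0], [40, 0, 0, 0, 0, 0, 0], [40, 0, 0, 0, 0, 0, 0]]])

```text
time_s: 8.85
tcp_pos: [0.5521, -0.1386, 0.1684]
ee_rot: [[0.988, 0.152, 0.002], [0.152, -0.988, -0.003], [0.001, 0.003, -1.0]]
wrist_force: [0.1, -0.2, -0.2]
gripper_width: 0.38
```

Run:
```python
from h import *
s=sense();print(s['tcp_pos'],s['wrist_force'],s['gripper_width'],s['joints'])
d=capture('side');save(d,'side3');W=cloud(d)
cv2.imwrite('pics/s3c.png',cv2.resize(d['pixels'][130:330,220:460,::-1],None,fx=3,fy=3))
X=W[...,0];Y=W[...,1];Z=W[...,2]
for b in [(.4819,.0716),(.4984,-.0372),(.5149,-.146)]:
    m=(np.hypot(X-b[0],Y-b[1])<.009)&(Z>.04)&(Z<.067)
    print(b,m.sum(),np.median(Z[m]) if m.sum() else 0)
d=capture('wrist');save(d,'w3');np.save('w3d',d['depth'])
T=np.eye(4);T[:3,:3]=s['ee_rot'];T[:3,3]=s['tcp_pos'];M=T@d['mount']
v,u=np.mgrid[0:400,0:640];z=d['depth'];K=d['mtx']
P=np.stack([(u-K[0,2])/K[0,0]*z,(v-K[1,2])/K[1,1]*z,z],-1)@M[:3,:3].T+M[:3,3]
P[z==0]=np.nan
# machine coords
a=np.radians(8.63);R=np.array([[np.cos(a),-np.sin(a)],[np.sin(a),np.cos(a)]])
Q=P.copy();Q[...,:2]=(P[...,:2]-[.5755,-.0255])@R
for n,lo,hi in [('tab',.105,.125),('cap',.077,.087)]:
    m=(Q[...,2]>lo)&(Q[...,2]<hi)&(abs(Q[...,1]+.11)<.03)&(Q[...,0]>-.06)&(Q[...,0]<.06)
    if m.sum(): print(n,m.sum(),np.percentile(Q[m],[2,50,98],axis=0).round(4))
```

```text
[ 0.55210521 -0.1386446   0.16844712] [ 0.1189475  -0.15966962 -0.21527452] 0.3799658121652985 [  2.3006831   19.59414753 -12.86207042   0.20435391 -57.46125094
  96.30604855]
(0.4819, 0.0716) 39 0.05653043807018298
(0.4984, -0.0372) 51 0.05655106373764941
(0.5149, -0.146) 62 0.04724518613151598
tab 633 [[-0.0389 -0.1144  0.1075]
 [-0.0275 -0.1087  0.112 ]
 [-0.0181 -0.103   0.1134]]
cap 5402 [[-0.017  -0.1303  0.0786]
 [ 0.0111 -0.1082  0.0803]
 [ 0.0375 -0.0866  0.0818]]
```

View pics/s3c.png

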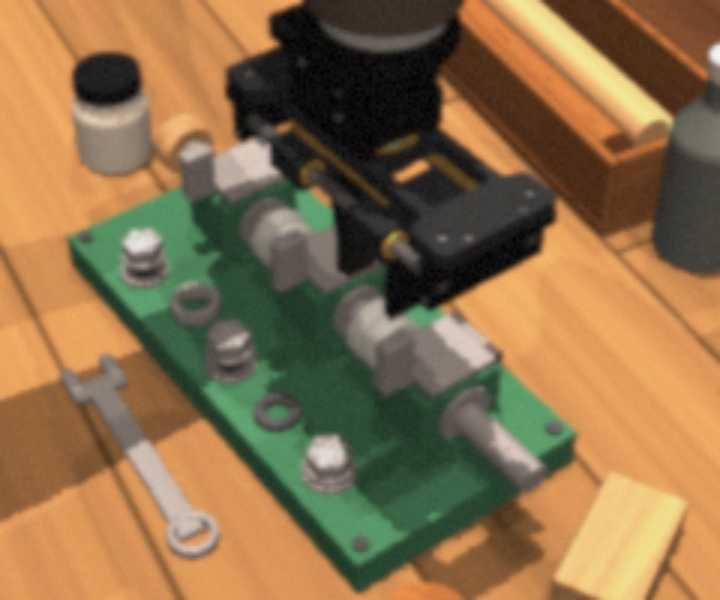

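View pics/w3.png

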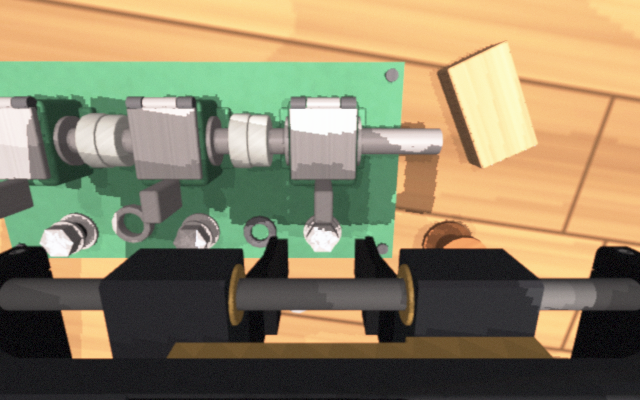

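Seen from the side, bolt 3's head is 47 mm above the bench and the other two are still at 57 mm, so bolt 3 is the loose one. The wrist view shows cap 3 and its tab at about (323,200), squarely between the fingers.

>>> apply_moves(plan=[[[40, 0.2, 0, -0.5, 0, 0, -0.003], [40, 0.13, 0, -0.5, 0, 0, 0], [40, 0, 0, -0.4, 0, 0, 0], [40, 0, 0, -0.1, 0, 0, 0], [40, 0, 0, 0, 0, 0, 0]]])

```text
time_s: 9.37
tcp_pos: [0.5563, -0.1389, 0.1252]
ee_rot: [[0.989, 0.147, -0.005], [0.147, -0.989, -0.002], [-0.005, 0.002, -1.0]]
wrist_force: [-0.4, 0.5, 0.1]
gripper_width: 0.4
```

>>> apply_moves(plan=[[[40, 0.16, 0, -0.3, 0, -0.005, 0.002], [40, 0, 0, -0.4, 0, 0, 0], [40, 0, 0, -0.4, 0, 0, 0], [40, 0, 0, -0.2, 0, 0, 0], [40, 0, 0, -0.1, 0, 0, 0], [40, 0, 0, 0, 0, 0, 0]]])

```text
time_s: 9.87
tcp_pos: [0.5596, -0.1389, 0.0856]
ee_rot: [[0.989, 0.149, -0.002], [0.149, -0.989, -0.002], [-0.002, 0.002, -1.0]]
wrist_force: [-0.8, -0.7, 0.2]
gripper_width: 0.401
```

>>> apply_moves(plan=[[[0, 0, 0, 0.04, 0, 0, 0], [0, 0, 0, 0, 0, 0, 0], [0, 0, 0, 0, 0, 0, 0], [0, 0, 0, 0, 0, 0, 0], [0, 0, 0, 0, 0, 0, 0], [0, 0, 0, 0, 0, 0, 0]]])

```text
time_s: 10.37
tcp_pos: [0.5605, -0.1391, 0.0878]
ee_rot: [[0.989, 0.149, 0.001], [0.149, -0.989, -0.003], [0.001, 0.003, -1.0]]
wrist_force: [0.9, -0.1, -2.8]
gripper_width: 0.137
```

```bash
cat >> h.py <<'E'
A=np.radians(8.63);YA=np.array([-np.sin(A),np.cos(A),0]);XA=np.array([np.cos(A),np.sin(A),0])
H=np.array([.5755,-.0255,0])+.033*XA-.11*YA+[0,0,.077]
def steps(R0,p0,th0,N,dth):
    "rigid rotation of TCP about hinge: per-row shifts in 25 mm units"
    from scipy.spatial.transform import Rotation as Ro
    p=np.array(p0)
    for i in range(N):
        q=H+Ro.from_rotvec(YA*dth).apply(p-H); print(i,((q-p)/.025).round(2),(YA*dth).round(3)); p=q
    print('end',p)
E
python3 - <<'E'
from h import *
s=sense();print(s['tcp_pos'],s['wrist_force'],s['gripper_width']*87)
d=capture('side');cv2.imwrite('pics/s4c.png',cv2.resize(d['pixels'][130:330,220:460,::-1],None,fx=3,fy=3))
steps(None,s['tcp_pos'],0,10,np.pi/40)
E
```

```text
[ 0.56051647 -0.13912179  0.08782329] [ 0.85216369 -0.13934828 -2.81217387] 11.899145241808828
0 [0.04 0.01 0.2 ] [-0.012  0.078  0.   ]
1 [0.06 0.01 0.2 ] [-0.012  0.078  0.   ]
2 [0.07 0.01 0.19] [-0.012  0.078  0.   ]
3 [0.09 0.01 0.19] [-0.012  0.078  0.   ]
4 [0.1  0.02 0.18] [-0.012  0.078  0.   ]
5 [0.11 0.02 0.17] [-0.012  0.078  0.   ]
6 [0.13 0.02 0.16] [-0.012  0.078  0.   ]
7 [0.14 0.02 0.15] [-0.012  0.078  0.   ]
8 [0.15 0.02 0.14] [-0.012  0.078  0.   ]
9 [0.16 0.02 0.13] [-0.012  0.078  0.   ]
end [ 0.58686593 -0.13512269  0.13051842]
```

View pics/s4c.png

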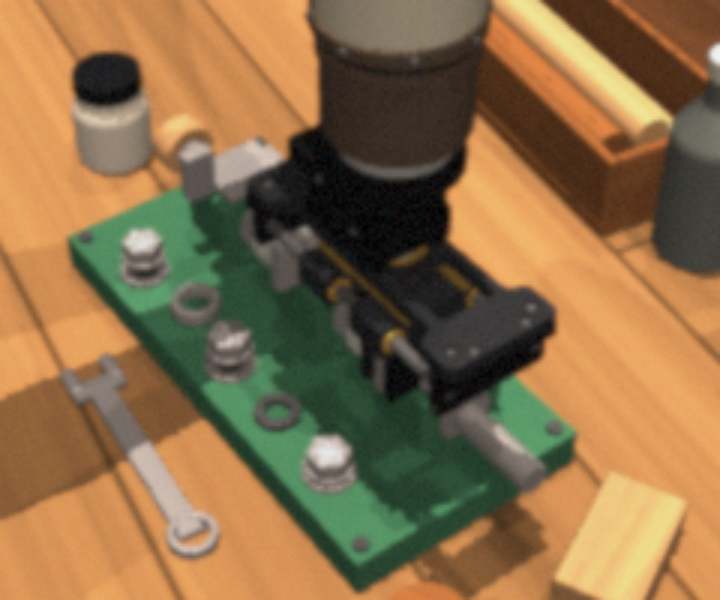

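The opening is 11.9 mm, which matches the 12 mm tab, so it is held. I'll lift it along the hinge arc.

>>> apply_moves(plan=[[[0, 0.04, 0.01, 0.2, -0.012, 0.078, 0], [0, 0.06, 0.01, 0.2, -0.012, 0.078, 0], [0, 0.07, 0.01, 0.19, -0.012, 0.078, 0], [0, 0.09, 0.01, 0.19, -0.012, 0.078, 0]]])

```text
time_s: 10.75
tcp_pos: [0.5671, -0.1381, 0.108]
ee_rot: [[0.94, 0.148, -0.309], [0.14, -0.989, -0.049], [-0.313, 0.003, -0.95]]
wrist_force: [1.1, -0.2, -4.5]
gripper_width: 0.134
```

```bash
cat >> h.py <<'E'
def stat():
    s=sense();p=np.array(s['tcp_pos']);R=np.array(s['ee_rot'])
    pitch=np.degrees(np.arctan2(-R[:,2]@XA,-R[2,2]))
    g=p-.011*R[:,2]
    def arc(x): v=x-H; return np.degrees(np.arctan2(v[2],-v@XA)),np.hypot(v[2],v@XA)
    # tab ref
    P0=np.array([.5605,-.1391,.0878]); 
    print('t',s['time_s'],'pitch',pitch,'arcTCP',arc(p)[0]-arc(P0)[0],'r',arc(p)[1],arc(P0)[1],'arcGrasp',arc(g)[0]-arc(P0+[0,0,.011])[0],'along y',(p-H)@YA,'F',np.round(s['wrist_force'],1),'w',s['gripper_width']*87)
    print(np.round(s['joints'],1)); return s
E
python3 - <<'E'
from h import *
s=stat();steps(None,s['tcp_pos'],0,6,np.pi/40)
E
```

```text
t 10.75 pitch 18.220454317710477 arcTCP 18.596672046275337 r 0.06591490641058646 0.06576899377929245 arcGrasp 18.557949344115784 along y -4.618098042409764e-05 F [ 1.1 -0.2 -4.5] w 11.675483481223866
[  3.2  32.9  -3.1   1.9 -72.2  94.4]
0 [0.1  0.02 0.18] [-0.012  0.078  0.   ]
1 [0.12 0.02 0.17] [-0.012  0.078  0.   ]
2 [0.13 0.02 0.16] [-0.012  0.078  0.   ]
3 [0.14 0.02 0.15] [-0.012  0.078  0.   ]
4 [0.15 0.02 0.14] [-0.012  0.078  0.   ]
5 [0.16 0.02 0.13] [-0.012  0.078  0.   ]
end [ 0.58730477 -0.13501477  0.13102604]
```

Tracking is excellent: 18.5° with the arc radius unchanged.

>>> apply_moves(plan=[[[0, 0.1, 0.02, 0.18, -0.012, 0.078, 0], [0, 0.12, 0.02, 0.17, -0.012, 0.078, 0], [0, 0.13, 0.02, 0.16, -0.012, 0.078, 0], [0, 0.14, 0.02, 0.15, -0.012, 0.078, 0], [0, 0.12, 0.02, 0.12, -0.01, 0.064, 0], [0, 0, 0, 0, 0, 0, 0]]])

```text
time_s: 11.25
tcp_pos: [0.5833, -0.1356, 0.1282]
ee_rot: [[0.739, 0.151, -0.656], [0.11, -0.989, -0.103], [-0.664, 0.005, -0.747]]
wrist_force: [-2.1, -0.0, 5.6]
gripper_width: 0.135
```

Run:
```python
from h import *
s=stat();steps(None,s['tcp_pos'],0,1,np.pi/90)
```

```text
t 11.25 pitch 41.62618390432765 arcTCP 41.300410522919876 r 0.0660984309748436 0.06576899377929245 arcGrasp 41.273263193369026 along y -3.4397000580707604e-05 F [-2.1 -0.   5.6] w 11.723357954138162
[   4.1   45.3   14.8    3.3 -101.    93.9]
0 [0.07 0.01 0.06] [-0.005  0.035  0.   ]
end [ 0.58508302 -0.13534005  0.12961575]
```

>>> apply_moves(plan=[[[0, 0.12, 0.02, 0.1, -0.009, 0.06, 0], [0, 0, 0, 0, 0, 0, 0], [0, 0, 0, 0, 0, 0, 0], [0, 0, 0, 0, 0, 0, 0]]])

```text
time_s: 11.58
tcp_pos: [0.5862, -0.1352, 0.1304]
ee_rot: [[0.695, 0.151, -0.703], [0.103, -0.988, -0.111], [-0.712, 0.004, -0.702]]
wrist_force: [0.4, 0.8, 0.5]
gripper_width: 0.135
```

Run:
```python
from h import *
s=stat()
d=capture('side');W=cloud(d);cv2.imwrite('pics/s5c.png',cv2.resize(d['pixels'][130:330,220:460,::-1],None,fx=3,fy=3))
np.save('s5',W)
d=capture('wrist');save(d,'w5')
T=np.eye(4);T[:3,:3]=s['ee_rot'];T[:3,3]=s['tcp_pos'];M=T@d['mount']
v,u=np.mgrid[0:400,0:640];z=d['depth'];K=d['mtx']
P=np.stack([(u-K[0,2])/K[0,0]*z,(v-K[1,2])/K[1,1]*z,z],-1)@M[:3,:3].T+M[:3,3]
P[z==0]=np.nan
Q=P-H; q=np.stack([Q@XA,Q@YA,Q[...,2]],-1)
m=(abs(q[...,1])<.02)&(q[...,0]<-.008)&(q[...,0]>-.034)&(q[...,2]>.005)&(q[...,2]<.045)
print(m.sum())
if m.sum()>20:
    f=np.polyfit(q[m][:,0],q[m][:,2],1);print('cap plane angle',np.degrees(np.arctan(-f[0])))
print(stat()['time_s'])
```

```text
t 11.5833 pitch 45.37936766286934 arcTCP 44.48493421344136 r 0.06600547203329243 0.06576899377929245 arcGrasp 44.49819181824034 along y -3.2519937836162846e-05 F [0.4 0.8 0.5] w 11.718241527632184
[   4.2   47.5   17.5    3.5 -105.3   94. ]
6156
cap plane angle 45.38838899827409
t 11.6833 pitch 45.32100163184329 arcTCP 44.42753766534796 r 0.06601656178610689 0.06576899377929245 arcGrasp 44.439288151591605 along y -3.101699521551853e-05 F [-0.  -0.5  0.2] w 12.194099019615642
[   4.1   47.5   17.5    3.5 -105.2   94. ]
11.6833
```

View pics/s5c.png

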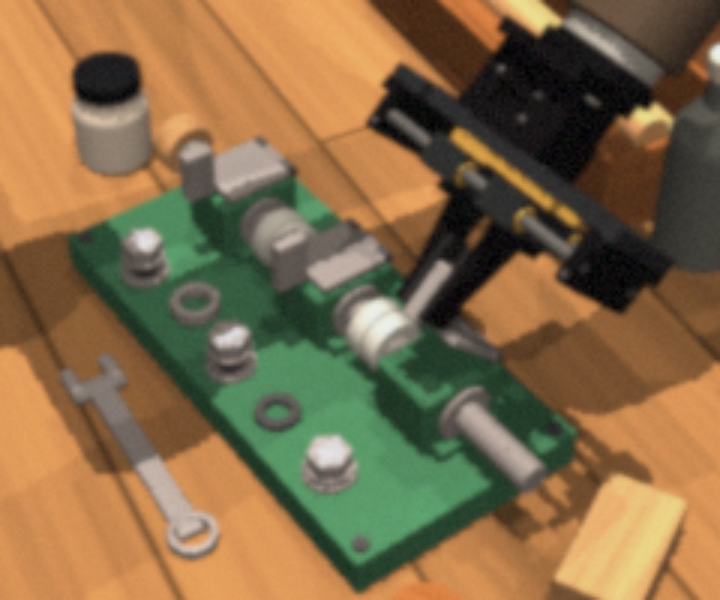

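View pics/w5.png

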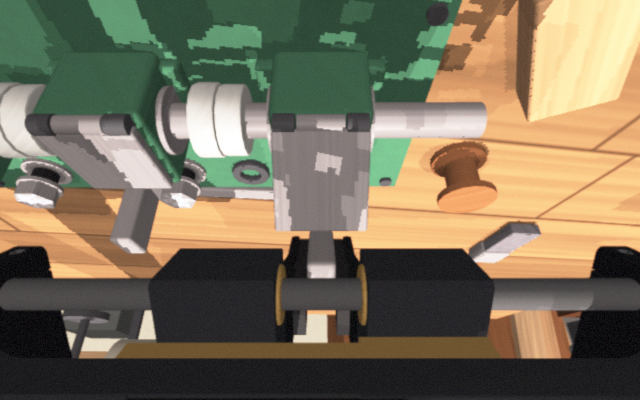

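The side picture shows cap 3 open and its tab between the fingers (about (430,290)). Caps 1 and 2 are shut and the bystanders have not moved. The wrist view shows the tab gripped at (322,250), and the cap plane measures 45.4°. I'm handing in.

Run:
```python
from h import *
print(finish_job())
```

```text
the job is handed in; nothing more can be done
None
```

Bolt 3 was the loose one. I opened the dust cap behind it to about 45° and handed the job in with its tab still held in the gripper.

- **Bolts:** I tapped all three from above with the fingers closed. Bolts 1 and 2 took about 32 N and 18 N without sinking, and both tops still measured about 57 mm above the bench. Bolt 3 slid down 10 mm and stayed there, measured at 47 mm.
- **Cap 3:** I pinched the tab with the fingers 11.9 mm apart, which fits the 12 mm tab, and lifted it along the hinge arc. At the end the wrist camera's depth picture gave the cap at 45.4° and the arm pose gave 44.4°. The wrist force was near zero and the job took 11.7 s.
- **Rest of the bench:** In the last pictures caps 1 and 2 were shut. The other items looked to be where they lay; I judged this by eye and did not measure it.
- **Unexpected:** The first tap on bolt 1 was firmer than I intended, at 32 N through the fingertips. That is below the 40 N limit, and I made the other taps more gently.

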